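# Stow the tin and the tub in the counter rack and swing its bar shut

### The arm

A 6-joint arm with a two-finger parallel gripper is mounted at the origin on a cart in front of the work surface, level with it; the furniture and walls round the work are solid. World frame = base frame: x ahead of the robot, y to its left, z up, the work surface at z = 0. Lengths are in mm, angles in rad, forces in N, time in s.
With the tool pointing down it reaches from about 300 to 775 mm from the base axis. Payload 14.6 kg.
Tool frame: the origin (TCP) lies midway between the tips of the shut fingers; the grasp point (between the pads) lies behind it (manip.grip_depth is the z of the grasp point in the tool frame, in mm); z points along the fingers, y is the line along which they close (so a half turn about z gives the same grasp; the last joint's range is limited). The gripper opens to 94 mm and grips with 3 to 60 N. Pads are 16 mm wide; open, the fingers measure 119 mm over their backs; the gripper's body (75 mm by 177 mm) begins 78 mm behind the grasp point.
Start: joints at [-1.336, 0.3, 1.521, -0, 1.321, -0.067], TCP at [163.475, -525.134, 205.446] pointing down, gripper open.
Joint ranges: [-3.03, 3.03], [-0.79, 2.21], [0.23, 2.52], [-1.04, 4.18], [0, 3.07], [-2.55, 2.55]. Speed limits (rad/s): [2.22, 2.22, 2.57, 3.14, 3.14, 3.14].

### API

Orientations are given as [roll, pitch, yaw] about the fixed x, y, z axes, in that order (R = Rz(yaw) Ry(pitch) Rx(roll)).
In Python, from cell import manip gives the robot as it stands.
- The arm moves only by the shell command python3 nudge.py FILE [OPENING] [FORCE], which reads ROWS from the file FILE. ROWS is a JSON list of rows, 1 to 5 of them, each of 6 numbers: dx, dy, dz in units of 50 mm, then a rotation vector rx, ry, rz in units of 0.2 rad; each row is the pose to reach, as a shift and turn from the pose commanded when the command began, along the tool's axes at that moment; what a row does not reach only later rows make up. A row lasts 1/10 s, in which the tool goes at most 50 mm and 0.15 rad, less where a joint would pass 70% of its speed; a pose out of reach is approached as far as the arm can. OPENING is the finger opening in mm, set as the command begins (- or left out keeps the last). The fingers move at their own pace and stop on an object; FORCE is the grip in N (left out, the last holds). Time passes only in rows, so rows that do not move let the fingers close. It prints the time, the measured TCP pose, the force, the opening and the grip force at its end. Input that does not fit is refused with a message, and nothing moves.
- manip.read_state(): the state, without advancing time (a new reading comes with each control period).
- manip.camera(name): name is "side" or "top" or "wrist"; returns (picture, depth): 480x640x3 uint8, red, green, blue; 480x640 float32, mm along the optical axis (not along the pixel's ray), 0 where there is no reading.
- manip.camera_info(name): a dict with "K" (3x3 intrinsics, pixels), "rvec" (rotation vector, rad) and "tvec" (3), from world to camera coordinates, as OpenCV has them; the wrist camera has in their place "mount" (4x4, takes a point from camera to tool coordinates, whose origin is the TCP and whose axes are the flange's). Camera axes: x right, y down, z forward; pixel columns grow to the right and rows downward; lengths in mm; the calibration is good to about 2 mm. The wrist camera is an equidistant fisheye: a pixel r from the principal point sees the ray r / f radians off the axis. A picture is of the moment at which its call begins: read the wrist's pose just before it. camera_info takes no time and is no camera call.
- manip.sign_off(): hands the job in; it is judged then, once.
The state is a dict: "clock": time; "joints": joint angles; "qd": joint speeds; "effort": joint torques, N m; "eef_pos": TCP position; "eef_rot": TCP orientation; "wrist_force": force on the tool from outside, world axes, zero at the start; "moment": the same for the moment, N m; "finger_gap": finger opening in mm; "finger_force": force on a finger pad.
Only numpy, scipy, OpenCV 4.12 (cv2) and the standard library are available. Lean on these libraries where they do the work, as an engineer would, in place of code of your own. Each camera call takes 0.05 s, during which the arm holds its last target. There are 200 camera calls.

### The job

Put the food tin and the round tub away in the low wooden rack without picking them up: with your fingertips slide each along the worktop into the bay that fits it (tin in the wide bay, tub in the narrow one) until it stands against the back board. Then push the brass swing bar shut across the front so that nothing can slide out. Never lift or tip the tin or the tub, and leave the other things on the counter where they are.

Things in the scene. Friction and masses are not known exactly. Their poses are not given: they have to be found in the camera images.
- rack: Low dark-wood rack fixed on the worktop, no floor: 214 mm wide (its y), 30 mm high (back 36), walls 8 mm thick. Origin on the worktop; its x points to the back board, whose stop face is at x = +37 mm, its y to the left seen from the robot. Open front: the two side walls (y = +-103 mm) end in round noses at x = -34 mm, the divider (y = +17 mm) at x = -26 mm.
- tin_home (a point): Point on the worktop in the wide right-hand bay (112 mm wide, rack y = -99 to +13 mm), at rack x = +7, y = -43 mm: here lies the tin's origin when it touches the back board in the middle of its bay.
- tub_home (a point): Point on the worktop in the narrow left-hand bay (78 mm wide, rack y = +21 to +99 mm), at rack x = +2.5, y = +60 mm: here lies the tub's origin when it touches the back board in the middle of its bay.
- bar_hinge (a point): The bar's vertical hinge axis at the rack's left front corner (rack x = -30, y = +103 mm), here at the height of the rod, 17 mm. The rod is 6.4 mm thick and its centre line passes 9.5 mm from this axis: in front of it (rack x = -39.5 mm) when shut. The hinge is slightly stiff: the bar stays where it is left, and about 0.3 N moves it half-way along.
- bar_tip (a point): centre of the 13 mm brass ball at the free end of the bar, 217 mm from the hinge, 17 mm above the worktop
- bar (a joint): Angle of the brass swing bar (rad): 0 = shut, across the front of both bays along the rack's y, against its end stop. It grows as the bar opens, swinging level out towards the robot: at 1.57 it points straight out to the rack's -x, beyond that it leans out to the left (+y); end of travel 2.15. It cannot shut while a thing sticks out of a bay.
- tin: flat oblong food tin, cream sides and dark blue top, 63 x 105 mm over its rim (60 x 100 mm where it touches things) and 25 mm high, 0.1 to 0.2 kg, loose. Origin: centre of its underside; its y runs along the 105 mm length. It goes into the wide bay with its length along the rack's y (either way round).
- tub: round screw-top tub, white with blue band and grey lid, 69 mm in diameter and 41 mm high, about 0.1 kg, loose. Origin: centre of its underside.
- mug: dark green mug, 82 mm wide and 89 mm high, loose; to be left alone. Origin: centre of its underside's bounding box
- teaspoon: metal teaspoon, 130 mm long, loose; to be left alone. Origin at its middle
- spice_jar_green: spice jar with a green cap, 46 mm in diameter, 106 mm high, loose; to be left alone. Origin: centre of its underside
- spice_jar_yellow: spice jar with a yellow cap, 42 mm in diameter, 106 mm high, loose; to be left alone. Origin: centre of its underside
- mill: glass salt shaker with a grey top, 44 mm in diameter, 90 mm high, loose; to be left alone. Origin: centre of its underside
- lemon: yellow lemon, 78 mm long, 56 mm high, loose; to be left alone. Origin: under its middle
- matchbox: matchbox, 37 x 56 x 16 mm, loose; to be left alone. Origin: centre of its underside

How it is judged:
By the outcome, as a careful person would: the job done as asked, in the order asked, and still so for the second after the job is handed in, with the robot touching nothing.
It also fails if it takes over 64 s, if anything falls off the work surface, if the arm or the gripper's body presses on something with over 40 N, if the wrist force passes 120 N, or if a joint passes its speed limit or range.

## Working session

There is one attempt and no reset: what is moved stays moved. The work goes in short steps, Python scripts to look and compute and a shell command to move; the robot and the scene stay as the last step left them, time stands still between calls to the robot, and variables do not carry over. Pictures are saved under pics/ and viewed, at most 13 in all, crops included, and the job is handed in when it is done.

```bash
ls; mkdir -p pics; python3 - <<'E'
from cell import manip
import cv2,numpy as np
for n in ("top","side"):
    im,d=manip.camera(n); np.save(f"pics/{n}_d.npy",d); cv2.imwrite(f"pics/{n}1.png",im[:,:,::-1]); i=manip.camera_info(n)
    R=cv2.Rodrigues(np.array(i["rvec"]))[0]; print(n,np.array(i["K"]).tolist(),(-R.T@np.array(i["tvec"]).ravel()).round(),R.round(2).tolist())
s=manip.read_state();print(s["eef_pos"],s["eef_rot"],s["clock"],manip.grip_depth,s["finger_gap"])
E
```

```text
cell.py
nudge.py
pics
top [[441.66713503783984, 0.0, 319.90990657175473], [0.0, 441.66713503783984, 236.07354479875954], [0.0, 0.0, 1.0]] [ 417.   17. 1179.] [[-0.0, -1.0, -0.02], [-0.99, 0.0, -0.12], [0.12, 0.02, -0.99]]
side [[482.34350298656796, 0.0, 320.8408405106427], [0.0, 482.34350298656796, 240.5242808119857], [0.0, 0.0, 1.0]] [  87. 1069. 1023.] [[-0.91, -0.42, 0.02], [-0.29, 0.59, -0.75], [0.31, -0.69, -0.66]]
[ 163.44056564 -524.91536814  204.94233433] [-3.14056698e+00 -9.59201229e-05  3.01827135e-01] 0.1 -18.8 93.86801636242382
```

View pics/top1.png

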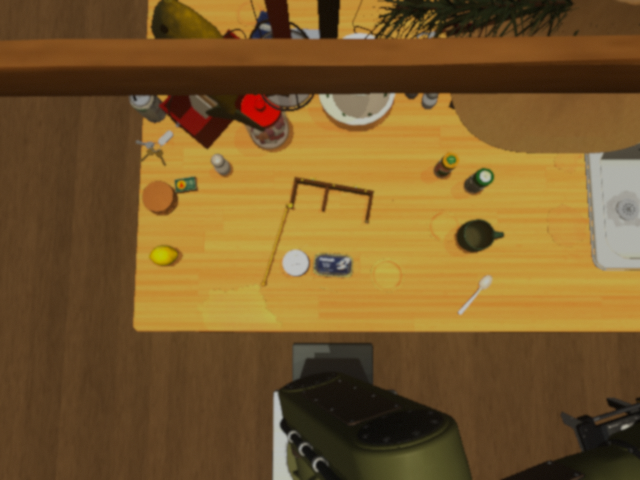

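View pics/side1.png

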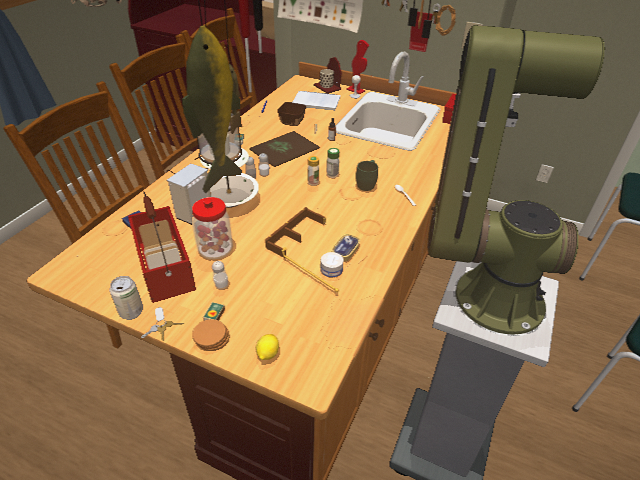

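The top picture shows the rack at px x 292–373, y 178–222. The tub is at (295,263), the tin at (333,264), and the bar runs from about (290,206) to its tip at (265,284). The side picture shows the same things at (295,230), (332,264), (346,245) and bar tip (336,291).

```bash
cat > h.py <<'E'
from cell import manip
import cv2,numpy as np
def cam(n):
    i=manip.camera_info(n); return np.array(i["K"]),cv2.Rodrigues(np.array(i["rvec"]))[0],np.array(i["tvec"],float).ravel()
def cloud(n,d):
    K,R,t=cam(n); v,u=np.mgrid[:480,:640]; p=np.stack([(u-K[0,2])/K[0,0]*d,(v-K[1,2])/K[1,1]*d,d],-1)
    return (p-t)@R
def onplane(n,u,v,z):
    K,R,t=cam(n); c=-R.T@t; r=R.T@np.array([(u-K[0,2])/K[0,0],(v-K[1,2])/K[1,1],1]); return c+r*(z-c[2])/r[2]
E
python3 - <<'E'
from h import *
for n,s in (("top",(250,165,140,135)),("side",(255,200,115,100))):
    d=np.load(f"pics/{n}_d.npy"); im=cv2.imread(f"pics/{n}1.png"); x,y,w,h=s
    P=cloud(n,d)[y:y+h,x:x+w]; z=P[...,2]
    print(n,"table z pct",np.percentile(z,[5,25,50,75,95]).round(1), "n>14",(z>14).sum())
    m=((z>14)&(z<60)).astype(np.uint8)
    k,l,st,c=cv2.connectedComponentsWithStats(m)
    for j in range(1,k):
        if st[j,4]>15:
            q=P[l==j]; r=cv2.minAreaRect(q[:,:2].astype(np.float32)); print(j,st[j],"mean",q.mean(0).round(1),"med z",np.percentile(q[:,2],[50,95]).round(1),"rect",np.round(r[0],1),np.round(r[1],1),round(r[2],1))
    cr=cv2.resize(im[y:y+h,x:x+w],None,fx=5,fy=5,interpolation=cv2.INTER_CUBIC)[:600,:800]
    cv2.imwrite(f"pics/{n}_crop.png",cr)
    if n=='top':cv2.imwrite("pics/crop_a.png",cv2.resize(im[y:y+h,x:x+w],None,fx=4.4,fy=4.4,interpolation=cv2.INTER_CUBIC))
E
```

```text
top table z pct [-6.4 -4.  -2.3 -0.2 30.5] n>14 2404
1 [ 11  12 112 110 868] mean [634.3  44.8  27.1] med z [28.2 36.5] rect [544.4  41.7] [222.6 323.4] 72.7
2 [ 32  85  27  27 557] mean [480.1 102.5  39.5] med z [39.9 44. ] rect [480.5 102.7] [66.7 66.8] 24.5
3 [ 62  88  41  25 903] mean [475.5   5.9  20.6] med z [20.7 24.3] rect [475.5   6.1] [104.5  62.8] 85.2
side table z pct [-5.4 -3.  -1.2  1.3 30.5] n>14 1652
1 [ 10   7  74  85 748] mean [636.7  42.4  25.1] med z [24.5 36.6] rect [545.1  41.3] [226.4 327.9] 72.5
2 [ 65  34  40  41 859] mean [476.7  57.8  28.9] med z [24.3 43.3] rect [478.5  44.6] [192.   67.5] 88.3
```

View pics/crop_a.png

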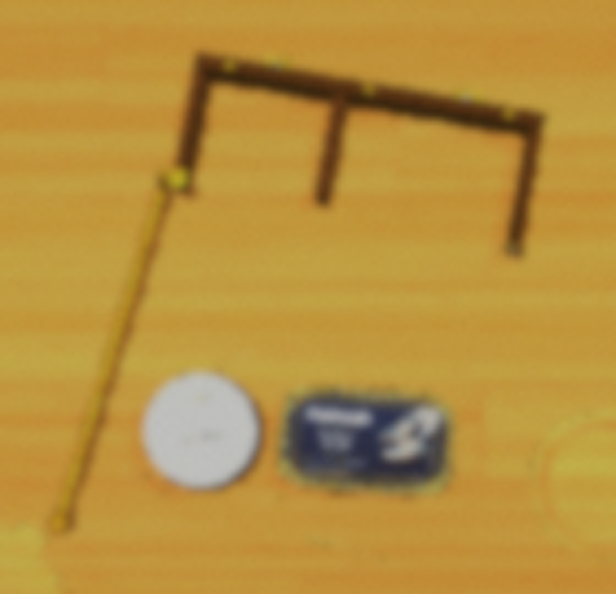

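View pics/side_crop.png

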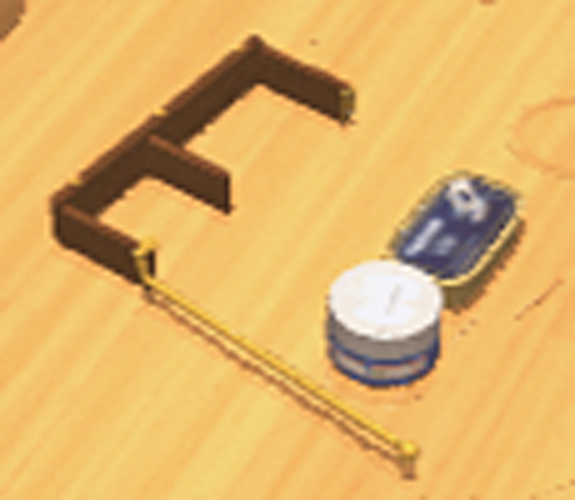

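The top crop shows the rack's back corners at (200,55) and (541,115), the divider end at (323,205) and the right nose at (515,250). The bar tip is at (60,522). The tub is centred at (201,431), and the tin spans 282–447 × 393–487.

```bash
python3 - <<'E'
from h import *
from scipy.optimize import least_squares
def T(X,Y): return 250+(X+.5)/4.4-.5,165+(Y+.5)/4.4-.5
def S(X,Y): return 255+(X+.5)/5-.5,200+(Y+.5)/5-.5
pts=[("top",T(200,53),(45,107,36)),("top",T(543,114),(45,-107,36)),("top",T(517,252),(-38,-103,20)),("top",T(323,205),(-30,17,25)),
("side",S(52,203),(45,107,36)),("side",S(255,37),(45,-107,36)),("side",S(231,180),(-29,15,30)),("side",S(353,92),(-36,-105,30))]
for n in("top","side",None):
    use=[p for p in pts if n in(None,p[0])]
    W=[(onplane(a,*uv,m[2])[:2],np.array(m[:2])) for a,uv,m in use]
    f=lambda p:np.concatenate([np.array([[np.cos(p[2]),-np.sin(p[2])],[np.sin(p[2]),np.cos(p[2])]])@m+p[:2]-w for w,m in W])
    r=least_squares(f,[640,40,-.15],loss='soft_l1',f_scale=2); print(n,r.x.round(3),f(r.x).reshape(-1,2).round(1).tolist())
p=r.x;c,s=np.cos(p[2]),np.sin(p[2]);M=np.array([[c,-s],[s,c]])
h=M@[-30,103]+p[:2]
for a,uv in(("top",T(60,522)),("side",S(407,455))):
    b=onplane(a,*uv,17)[:2];v=M.T@(b-h);print("tip",b.round(1),"len",np.hypot(*v),"rackframe",v)
print("hinge",h,"tinhome",M@[7,-43]+p[:2],"tubhome",M@[2.5,60]+p[:2])
# tub & tin
print("tub top",onplane("top",*T(201,431),41),"side",onplane("side",*S(385,301),41))
for uv in((282,393),(447,393),(447,487),(282,487)): print("tin",onplane("top",*T(*uv),23).round(1))
im=cv2.imread("pics/top1.png");hsv=cv2.cvtColor(im,cv2.COLOR_BGR2HSV)
m=np.zeros((480,640),np.uint8);m[250:280,310:357]=((hsv[250:280,310:357,0]>95)&(hsv[250:280,310:357,0]<135)).astype(np.uint8)
m=cv2.morphologyEx(m,cv2.MORPH_CLOSE,np.ones((5,5)));q=np.argwhere(m)[:,::-1]
w=np.array([onplane("top",*x,25)[:2] for x in q]);print("tin blue",len(q),cv2.minAreaRect(w.astype(np.float32)),np.degrees(.5*np.arctan2(2*np.cov(w.T)[0,1],np.cov(w.T)[0,0]-np.cov(w.T)[1,1])),w.mean(0))
# known-free triangulation height check
for a,b,nm in((T(201,431),S(385,301),"tub lid"),(T(60,522),S(407,455),"bar tip"),(T(200,53),S(52,203),"rack BL")):
    Ps=[cam(n)[0]@np.c_[cam(n)[1],cam(n)[2]] for n in("top","side")]
    X=cv2.triangulatePoints(Ps[0],Ps[1],np.array(a),np.array(b));print(nm,(X[:3]/X[3]).ravel().round(1))
E
```

```text
top [ 6.45089e+02  8.17800e+00 -1.80000e-01] [[-0.4, 1.6], [-0.2, -3.4], [-0.2, 0.2], [0.9, 0.3]]
side [ 6.41268e+02  1.45150e+01 -1.84000e-01] [[1.7, 1.1], [-0.9, 0.0], [-1.8, -0.3], [1.0, -0.8]]
None [ 6.43408e+02  1.20400e+01 -1.81000e-01] [[-2.0, 5.4], [-2.0, 0.5], [-2.0, 4.1], [-0.8, 4.1], [3.6, -1.3], [1.5, -2.4], [0.3, -2.8], [3.4, -3.4]]
tip [428.4 187.3] len 215.28487687768455 rackframe [-213.08883938   30.6712364 ]
tip [426.2 190.9] len 218.54809737030033 rackframe [-215.91868268   33.79930968]
hinge [632.454016   118.75906551] tinhome [642.54722366 -31.51776956] tubhome [656.67598548  70.60778106]
tub top [481.05666842 101.64530264  41.        ] side [479.84407263 103.88722207  41.        ]
tin [504.6  54.7  23. ]
tin [504.3 -43.5  23. ]
tin [448.6 -43.   23. ]
tin [448.8  54.7  23. ]
tin blue 396 ((477.6531982421875, 5.868133544921875), (81.8314437866211, 39.83652114868164), 85.4940414428711) 81.97051837752713 [477.731725     9.67451762]
tub lid [480.9 101.7  38.8]
bar tip [427.9 187.7  13.2]
rack BL [709.2 103.8  29. ]
```

The rows are not in the units I measure in: shifts go in units of 50 mm and turns go in units of 0.2 rad. I convert before sending: 36 mm is 0.72, -29 mm is -0.58.

```bash
cat >> h.py <<'E'
from scipy.spatial.transform import Rotation as Ro
def to(x,y,z,yaw):
    "shift along tool axes (and turn about tool z) from the present pose to a target with the tool pointing down"
    s=manip.read_state(); R=Ro.from_euler('xyz',s["eef_rot"]); T=Ro.from_euler('xyz',[np.pi,0,yaw])
    print("to",(x,y,z,yaw),"->",(R.inv().apply(np.array([x,y,z])-s["eef_pos"])).round(1),(R.inv()*T).as_rotvec().round(3))
E
echo '[[0.72,-0.58,-0.04,0,0,0],[1.44,-1.18,-0.08,0,0,0],[2.16,-1.78,-0.12,0,0,0],[2.88,-2.36,-0.16,0,0,0],[3.6,-2.96,-0.2,0,0,0]]' > path.dat && python3 nudge.py path.dat 
echo '[[0.72,-0.58,-0.04,0,0,0.5],[1.44,-1.18,-0.08,0,0,1],[2.16,-1.78,-0.12,0,0,1.5],[2.88,-2.36,-0.16,0,0,2],[3.6,-2.96,-0.2,0,0,2.4]]' > path.dat && python3 nudge.py path.dat 
python3 -c "
from h import *
to(520,20,230,-0.18);print(manip.camera_info('wrist'))"
```

```text
clock: 0.6
eef_pos: [291.9, -328.6, 215.4]
eef_rot: [-3.141, 0.0, 0.301]
wrist_force: [0.6, -0.8, 0.4]
finger_gap: 93.8
finger_force: 0.0
clock: 1.1
eef_pos: [419.8, -133.7, 225.5]
eef_rot: [3.142, -0.0, -0.182]
wrist_force: [-0.1, -1.2, 0.9]
finger_gap: 94.0
finger_force: 0.0
to (520, 20, 230, -0.18) -> [  70.6 -169.3   -4.5] [ 0.    -0.    -0.002]
{'K': array([[371.64829954,   0.        , 322.61454511],
       [  0.        , 371.64829954, 239.37795502],
       [  0.        ,   0.        ,   1.        ]]), 'mount': array([[ 6.52536181e-04, -9.69088594e-01, -2.46712122e-01,
         7.19756304e+01],
       [ 9.99999488e-01,  8.23296065e-04, -5.88990028e-04,
         5.62013193e-02],
       [ 7.73900637e-04, -2.46711611e-01,  9.69088635e-01,
        -1.77799047e+02],
       [ 0.00000000e+00,  0.00000000e+00,  0.00000000e+00,
         1.00000000e+00]])}
```

```bash
echo '[[0.2,-0.8,0,0,0,0],[0.4,-1.6,0,0,0,0],[0.7,-2.5,0,0,0,0],[0.8,-3,0,0,0,0],[0.8,-3,0,0,0,0]]' > path.dat && python3 nudge.py path.dat 50
cat >> h.py <<'E'
def shot(k):
    s=manip.read_state(); im,d=manip.camera("wrist"); cv2.imwrite(f"pics/w{k}.png",im[:,:,::-1]); np.savez(f"pics/w{k}.npz",d=d,p=s["eef_pos"],r=s["eef_rot"])
def wray(k,u,v):
    i=manip.camera_info("wrist");K=i["K"];M=i["mount"];f=np.load(f"pics/w{k}.npz");R=Ro.from_euler('xyz',f["r"])
    a=(u-K[0,2])/K[0,0];b=(v-K[1,2])/K[1,1];r=np.hypot(a,b);ray=np.array([a/r*np.sin(r),b/r*np.sin(r),np.cos(r)])
    return R.apply(M[:3,3])+f["p"],R.apply(M[:3,:3]@ray)
def wplane(k,u,v,z):
    c,r=wray(k,u,v); return c+r*(z-c[2])/r[2]
def tri(k1,p1,k2,p2):
    A=0;b=0
    for k,p in((k1,p1),(k2,p2)):
        c,r=wray(k,*p);Q=np.eye(3)-np.outer(r,r);A=A+Q;b=b+Q@c
    return np.linalg.solve(A,b)
E
python3 -c "
from h import *
shot(1)"
echo '[[0.7,-0.7,0,0,0,0],[1.4,-1.2,0,0,0,0],[1.4,-1.2,0,0,0,0],[1.4,-1.2,0,0,0,0]]' > path.dat && python3 nudge.py path.dat
python3 -c "
from h import *
shot(2)
a=cv2.imread('pics/w1.png');b=cv2.imread('pics/w2.png')
cv2.imwrite('pics/w12.png',cv2.resize(np.vstack([a[:,:],b[:,:]]),None,fx=.6,fy=.6))
"
```

```text
clock: 1.6
eef_pos: [485.7, 7.5, 224.9]
eef_rot: [-3.141, 0.001, -0.175]
wrist_force: [0.2, -0.1, 0.1]
finger_gap: 57.4
finger_force: 0.0
clock: 2.05
eef_pos: [564.4, 50.8, 224.6]
eef_rot: [3.141, 0.002, -0.179]
wrist_force: [-0.5, -0.3, -0.1]
finger_gap: 49.8
finger_force: 0.0
```

View pics/w1.png

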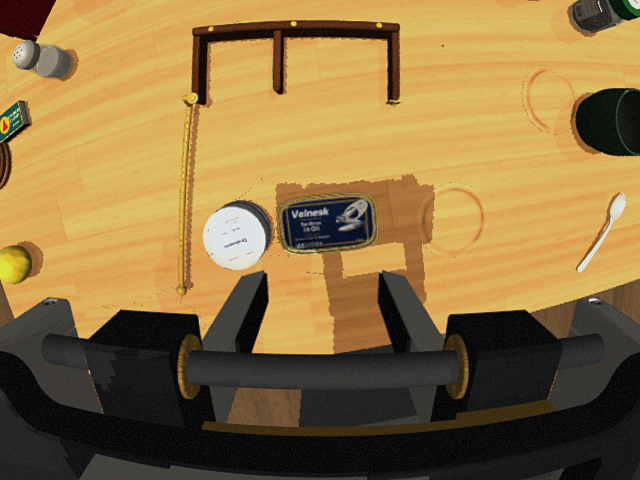

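View pics/w2.png

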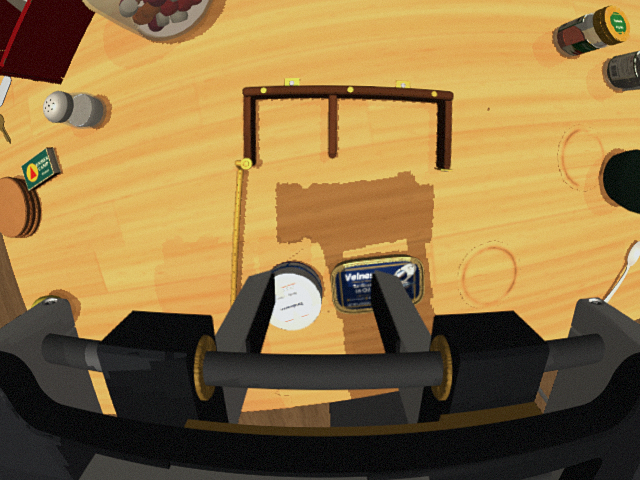

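w1 shows the rack back corners at (193,31) and (399,24), the tub lid at (236,237), the tin centre at (327,223) and the bar tip at (182,290). In w2 the corners are at (244,88) and (453,93).

```bash
python3 - <<'E'
from h import *
from scipy.optimize import least_squares
c=lambda p:p.round(1)
print("BL",c(tri(1,(193,30),2,(244,88))),"BR",c(tri(1,(399,24),2,(453,93))),"div",c(tri(1,(279,93),2,(333,157))))
pts=[(1,(193,29),(45,107,36)),(1,(399,24),(45,-107,36)),(1,(279,93),(-30,17,22)),(1,(394,102),(-37,-103,25)),
(2,(244,87),(45,107,36)),(2,(453,92),(45,-107,36)),(2,(333,157),(-30,17,22)),(2,(444,169),(-37,-103,25))]
for n in(1,2,None):
    W=[(wplane(k,*uv,m[2])[:2],np.array(m[:2])) for k,uv,m in pts if n in(None,k)]
    f=lambda p:np.concatenate([np.array([[np.cos(p[2]),-np.sin(p[2])],[np.sin(p[2]),np.cos(p[2])]])@m+p[:2]-w for w,m in W])
    r=least_squares(f,[640,40,-.15],loss='soft_l1',f_scale=2); print(n,r.x.round(3),f(r.x).reshape(-1,2).round(1).tolist())
p=r.x;C,S=np.cos(p[2]),np.sin(p[2]);M=np.array([[C,-S],[S,C]]);rk=lambda q:(M.T@(q[:2]-p[:2])).round(1)
tub=wplane(1,236,237,41);print("tub",c(tub),rk(tub))
for uv in((278,200),(373,194),(378,250),(283,255)): q=wplane(1,*uv,25 if 0 else 23);print("tin corner",c(q),rk(q))
t=wplane(1,182,290,17);h=M@[-30,103]+p[:2];print("tip",c(t),rk(t),"hinge",h,"len",np.hypot(*(t[:2]-h)))
print("homes",M@[7,-43]+p[:2],M@[2.5,60]+p[:2])
print("hinge tri",c(tri(1,(190,98),2,(245,162))))
E
```

```text
BL [709.7 105.9  27.1] BR [ 670.2 -102.4   35.2] div [622.   29.9   7.5]
1 [ 6.44832e+02  8.84600e+00 -1.78000e-01] [[1.2, 2.4], [0.2, -2.2], [-1.0, 1.8], [-0.4, -1.9]]
2 [ 6.47344e+02  9.09300e+00 -1.86000e-01] [[2.0, 2.5], [0.6, -2.1], [-1.7, 1.7], [-0.8, -1.9]]
None [ 6.45978e+02  8.96600e+00 -1.82000e-01] [[2.8, 2.2], [0.8, -2.2], [0.3, 2.0], [0.4, -1.5], [0.3, 2.6], [-0.3, -2.2], [-3.2, 1.5], [-1.8, -2.2]]
tub [483.5  97.9  41. ] [-175.9   58. ]
tin corner [510.6  50.2  23. ] [-140.6   16. ]
tin corner [499.8 -47.6  23. ] [-133.5  -82.2]
tin corner [439.4 -44.3  23. ] [-193.5  -89.9]
tin corner [451.5  56.8  23. ] [-199.9   11.8]
tip [427.8 185.9  17. ] [-246.7  134.4] hinge [635.15771905 115.69943064] len 218.9675153526096
homes [645.06257496 -34.58993634] [659.31932091  67.51782631]
hinge tri [634.3 118.   33.8]
```

```bash
cat >> h.py <<'E'
RK=np.array([645.5,9.0,-0.182])
def rw(x,y):
    C,S=np.cos(RK[2]),np.sin(RK[2]); return RK[0]+C*x-S*y,RK[1]+S*x+C*y
def wr(q):
    C,S=np.cos(RK[2]),np.sin(RK[2]); a,b=q[0]-RK[0],q[1]-RK[1]; return np.round([C*a+S*b,-S*a+C*b],1)
def tor(x,y,z,dyaw=0): to(*rw(x,y),z,RK[2]+dyaw)
E
python3 -c "
from h import *
tor(-222,-36,60)"
```

```text
to (np.float64(420.6507376532384), np.float64(13.77590013685225), 60, np.float64(-0.182)) -> [-134.4   61.7  165.3] [0.    0.001 0.003]
```

Converted, 41 mm is 0.82, -134 mm is -2.68, 0.003 rad is 0.015.

```bash
echo '[[-0.9,0.4,0,0,0,0],[-1.8,0.82,0,0,0,0],[-2.68,1.24,0.6,0,0,0.015],[-2.68,1.24,1.5,0,0,0.015],[-2.68,1.24,2.4,0,0,0.015]]' > path.dat && python3 nudge.py path.dat 50
echo '[[0,0,0.8,0,0,0],[0,0,1.6,0,0,0],[0,0,1.6,0,0,0]]' > path.dat && python3 nudge.py path.dat
python3 -c "
from h import *
s=manip.read_state();print(wr(s['eef_pos']),s['eef_pos']);tor(-222,-36,8)"
```

```text
clock: 2.6
eef_pos: [420.2, 13.2, 105.6]
eef_rot: [-3.141, -0.004, -0.183]
wrist_force: [1.8, -0.4, -0.1]
finger_gap: 49.8
finger_force: 0.0
clock: 2.9
eef_pos: [418.5, 13.8, 22.6]
eef_rot: [3.141, 0.007, -0.182]
wrist_force: [-0.8, -0.0, 0.1]
finger_gap: 50.1
finger_force: 0.0
[-224.1  -36.4] [418.51902635  13.77009423  22.58183347]
to (np.float64(420.6507376532384), np.float64(13.77590013685225), 8, np.float64(-0.182)) -> [ 2.2 -0.4 14.6] [ 0.001  0.007 -0.   ]
```

Converted, 14 mm is 0.28, 2 mm is 0.04.

```bash
echo '[[0.04,0,0.28,0,0,0],[0.04,0,0.28,0,0,0],[0.28,0,0.28,0,0,0],[0.44,0,0.28,0,0,0],[0.6,0,0.28,0,0,0]]' > path.dat && python3 nudge.py path.dat
echo '[[0.2,0,0,0,0,0],[0.4,0.02,0,0,0,0],[0.4,0.02,0,0,0,0]]' > path.dat && python3 nudge.py path.dat
python3 - <<'E'
from h import *
s=manip.read_state();print(wr(s['eef_pos']))
shot(3)
E
```

```text
clock: 3.4
eef_pos: [452.2, 8.7, 13.0]
eef_rot: [-3.141, -0.002, -0.181]
wrist_force: [-1.4, -0.3, 1.3]
finger_gap: 49.9
finger_force: 0.8
clock: 3.7
eef_pos: [472.1, 4.1, 11.7]
eef_rot: [-3.142, -0.001, -0.181]
wrist_force: [-0.4, -0.5, 0.2]
finger_gap: 49.8
finger_force: 0.0
[-169.6  -36.2]
```

View pics/w3.png

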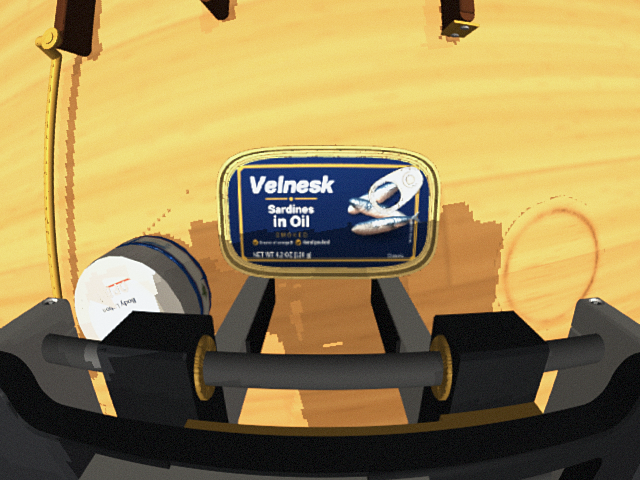

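The tin lies square against both fingertips, spanning px 217–439 × 147–278 with its centre at (328,212). The right nose is at (460,30).

```bash
python3 - <<'E'
from h import *
print("tin ends",wr(wplane(3,217,205,24)),wr(wplane(3,439,217,24)),"back/front",wr(wplane(3,328,278,24)),wr(wplane(3,328,147,24)))
print("nose R top",wr(wplane(3,460,28,25)),wr(wplane(3,460,20,30)),"div",wr(wplane(3,218,18,5)))
tor(-31-8+16-0,-43,10)
E
```

```text
tin ends [-123.5   12.7] [-128.9  -90.7] back/front [-158.7  -38.8] [-97.8 -38.5]
nose R top [-38.5 -99.7] [-36.2 -98. ] div [-27.9  17.5]
to (np.float64(615.0970089156103), np.float64(-29.126868913176203), 10, np.float64(-0.182)) -> [147.5   6.9   1.4] [ 0.    -0.     0.001]
```

Converted, 38 mm is 0.76, 28 mm is 0.56.

```bash
echo '[[0.16,0,0,0,0,0],[0.36,0.01,0,0,0,0],[0.56,0.03,0,0,0,0],[0.76,0.05,0,0,0,0],[0.88,0.06,0,0,0,0]]' > path.dat && python3 nudge.py path.dat
echo '[[0.08,0,0,0,0,0],[0.1,0,0,0,0,0]]' > path.dat && python3 nudge.py path.dat
python3 - <<'E'
from h import *
s=manip.read_state();print(wr(s['eef_pos']))
shot(4)
E
```

```text
clock: 4.25
eef_pos: [514.5, -6.8, 11.4]
eef_rot: [-3.142, -0.0, -0.181]
wrist_force: [-1.2, -0.2, 0.8]
finger_gap: 50.3
finger_force: 0.8
clock: 4.45
eef_pos: [518.8, -7.5, 11.4]
eef_rot: [3.142, 0.0, -0.181]
wrist_force: [-0.9, -0.2, 1.5]
finger_gap: 49.7
finger_force: 0.6
[-121.7  -39.1]
```

View pics/w4.png

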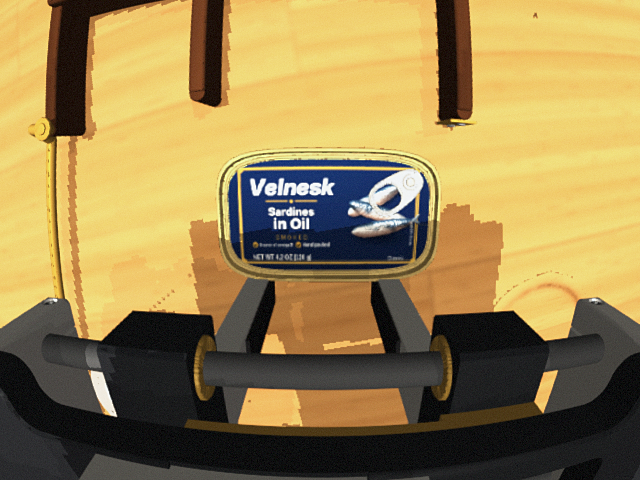

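The tin is still square to the fingers, 217–439 px wide. The right wall's inner edge is at x≈439 and the divider's right edge at x≈223 (rows about 95–115).

```bash
python3 - <<'E'
from h import *
print("tin ends",wr(wplane(4,217,205,23)),wr(wplane(4,439,217,23)),"ends low",wr(wplane(4,222,205,12)))
for z in(25,30):print("wall R",wr(wplane(4,439,112,z)),wr(wplane(4,440,60,z)),"div R face",wr(wplane(4,221,95,z)),wr(wplane(4,223,40,z)),"divL",wr(wplane(4,191,95,z)),"Rout",wr(wplane(4,472,112,z)))
E
```

```text
tin ends [-75.6  10. ] [-81.1 -93.8] ends low [-77.4  10.7]
wall R [-32.4 -91.3] [ -7.9 -91.9] div R face [-25.1   6.3] [1.  5.9] divL [-24.   20.7] Rout [ -31.  -107.6]
wall R [-32.9 -89.7] [ -9.1 -90.3] div R face [-25.9   4.9] [-0.6  4.5] divL [-24.8  18.9] Rout [ -31.6 -105.5]
```

```bash
echo '[[0.2,0.01,0,0,0,0],[0.48,0.02,0,0,0,0],[0.76,0.02,0,0,0,0],[1.04,0.02,0,0,0,0],[1.28,0.02,0,0,0,0]]' > path.dat && python3 nudge.py path.dat
echo '[[0.14,0,0,0,0,0],[0.24,0,0,0,0,0],[0.3,0,0,0,0,0],[0.36,0,0,0,0,0]]' > path.dat && python3 nudge.py path.dat
python3 -c "
from h import *
print(wr(manip.read_state()['eef_pos']))"
```

```text
clock: 5.0
eef_pos: [582.3, -20.1, 11.5]
eef_rot: [-3.142, -0.0, -0.181]
wrist_force: [-1.0, -0.1, 0.6]
finger_gap: 49.9
finger_force: 0.7
clock: 5.4
eef_pos: [599.0, -23.1, 11.4]
eef_rot: [3.142, 0.0, -0.181]
wrist_force: [-1.0, -0.9, 0.2]
finger_gap: 50.2
finger_force: 0.4
[-40. -40.]
```

Converted, 6 mm is 0.12, 5 mm is 0.1.

```bash
echo '[[0.04,0,0,0,0,0],[0.08,0,0,0,0,0],[0.1,0,0,0,0,0],[0.12,0,0,0,0,0]]' > path.dat && python3 nudge.py path.dat
echo '[[0.03,0,0,0,0,0],[0.04,0,0,0,0,0]]' > path.dat && python3 nudge.py path.dat
python3 -c "
from h import *
print(wr(manip.read_state()['eef_pos']))"
```

```text
clock: 5.8
eef_pos: [604.4, -24.1, 11.3]
eef_rot: [3.142, 0.001, -0.181]
wrist_force: [-7.9, 1.2, 5.6]
finger_gap: 49.8
finger_force: 4.3
clock: 6.0
eef_pos: [604.6, -24.2, 11.3]
eef_rot: [3.141, 0.006, -0.181]
wrist_force: [-21.2, 3.5, 13.9]
finger_gap: 50.1
finger_force: 10.6
[-34.2 -40. ]
```

The tin is against the back board. Next I back off, rise and look.

Converted, -20 mm is -0.4, -80 mm is -1.6.

```bash
echo '[[-0.08,0,0,0,0,0],[-0.6,0,0,0,0,0],[-1.2,0,0,0,0,0],[-1.2,-0.4,-0.9,0,0,0],[-1.2,-1,-1.6,0,0,0]]' > path.dat && python3 nudge.py path.dat 40
python3 - <<'E'
from h import *
shot(5)
print(wr(manip.read_state()['eef_pos']));tor(-240,58,75);tor(-240,58,11)
E
```

```text
clock: 6.5
eef_pos: [556.3, 35.1, 93.0]
eef_rot: [3.141, 0.0, -0.183]
wrist_force: [1.2, 0.4, 0.2]
finger_gap: 40.1
finger_force: 0.0
[-89.8  14.3]
to (np.float64(419.96174039717465), np.float64(109.48130898494784), 75, np.float64(-0.182)) -> [-150.3  -43.9   23. ] [-0.002 -0.009  0.002]
to (np.float64(419.96174039717465), np.float64(109.48130898494784), 11, np.float64(-0.182)) -> [-150.9  -43.7   87. ] [-0.002 -0.009  0.002]
```

View pics/w5.png

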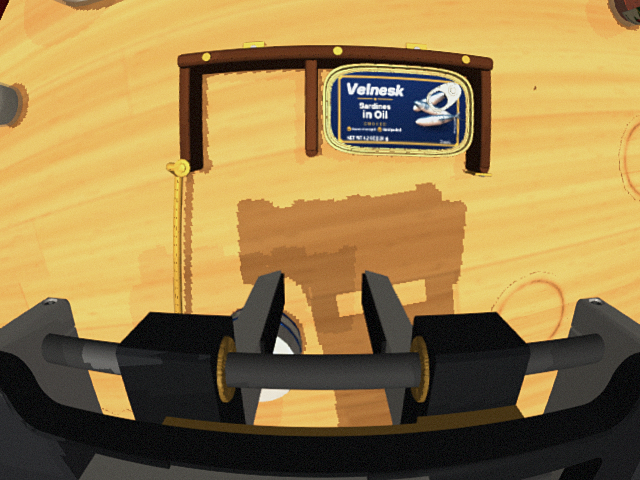

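The tin sits flush against the back board in the wide bay (px 323–472 × 65–157). Next is the tub.

Converted, 40 mm is 0.8, -150 mm is -3.

```bash
echo '[[-0.96,-0.3,0,0,0,0],[-1.92,-0.58,0,0,0,0],[-2.88,-0.86,0,0,0,0],[-3,-0.88,0.8,0,0,0],[-3,-0.88,1.6,0,0,0]]' > path.dat && python3 nudge.py path.dat 40
echo '[[0,0,0.12,0,0,0],[0,0,0.12,0,0,0]]' > path.dat && python3 nudge.py path.dat
python3 -c "
from h import *
shot(6)
print(wr(manip.read_state()['eef_pos']));tor(-205,59,11)"
```

```text
clock: 7.05
eef_pos: [417.4, 106.6, 12.1]
eef_rot: [-3.14, -0.005, -0.179]
wrist_force: [1.2, -0.2, -0.6]
finger_gap: 40.1
finger_force: 0.0
clock: 7.25
eef_pos: [417.1, 105.6, 5.3]
eef_rot: [3.141, 0.001, -0.181]
wrist_force: [-0.7, 0.9, -0.1]
finger_gap: 40.0
finger_force: 0.0
[-241.3   53.9]
to (np.float64(454.5646656153789), np.float64(104.12990110072076), 11, np.float64(-0.182)) -> [36.3 -5.1 -4.7] [-0.    -0.     0.001]
```

View pics/w6.png

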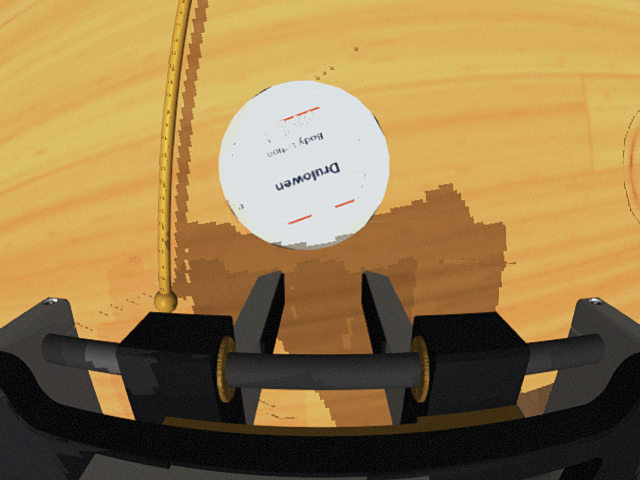

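The tub's lid is at (304,163), ahead of the fingers and slightly left of them. Its centre is at rack y of about 60.

```bash
python3 -c "
from h import *
print(wr(wplane(6,304,163,41)))"
echo '[[0,-0.12,-0.12,0,0,0],[0.16,-0.12,-0.12,0,0,0],[0.36,-0.12,-0.12,0,0,0],[0.48,-0.12,-0.12,0,0,0],[0.6,-0.12,-0.12,0,0,0]]' > path.dat && python3 nudge.py path.dat
echo '[[0.12,0,0,0,0,0],[0.28,0,0,0,0,0],[0.48,0,0,0,0,0],[0.72,0,0,0,0,0],[0.96,0,0,0,0,0]]' > path.dat && python3 nudge.py path.dat
python3 -c "
from h import *
print(wr(manip.read_state()['eef_pos']))"
```

```text
[-176.2   60.9]
clock: 7.8
eef_pos: [448.5, 106.0, 11.5]
eef_rot: [-3.142, 0.0, -0.182]
wrist_force: [-2.2, 0.6, 0.7]
finger_gap: 39.9
finger_force: 0.6
clock: 8.3
eef_pos: [496.0, 97.4, 11.4]
eef_rot: [3.142, 0.0, -0.181]
wrist_force: [-1.1, 0.7, -0.3]
finger_gap: 40.0
finger_force: 0.6
[-163.1   59.8]
```

Converted, 65 mm is 1.3, 54 mm is 1.08.

```bash
echo '[[0.24,0,0,0,0,0],[0.52,0,0,0,0,0],[0.8,0,0,0,0,0],[1.08,0,0,0,0,0],[1.3,0,0,0,0,0]]' > path.dat && python3 nudge.py path.dat
echo '[[0.16,0,0,0,0,0],[0.36,0,0,0,0,0],[0.56,0,0,0,0,0],[0.76,0,0,0,0,0],[0.92,0,0,0,0,0]]' > path.dat && python3 nudge.py path.dat
python3 -c "
from h import *
print(wr(manip.read_state()['eef_pos']))"
```

```text
clock: 8.8
eef_pos: [560.1, 85.5, 11.3]
eef_rot: [-3.142, -0.0, -0.181]
wrist_force: [-2.1, 0.3, 1.9]
finger_gap: 39.8
finger_force: 0.9
clock: 9.3
eef_pos: [605.0, 77.4, 11.4]
eef_rot: [-3.142, -0.0, -0.181]
wrist_force: [-0.7, 0.9, -0.3]
finger_gap: 40.3
finger_force: 0.6
[-52.2  59.9]
```

Converted, 15 mm is 0.3, 13 mm is 0.26.

```bash
echo '[[0.08,0,0,0,0,0],[0.16,0,0,0,0,0],[0.22,0,0,0,0,0],[0.26,0,0,0,0,0],[0.3,0,0,0,0,0]]' > path.dat && python3 nudge.py path.dat
echo '[[0.03,0,0,0,0,0],[0.06,0,0,0,0,0],[0.08,0,0,0,0,0]]' > path.dat && python3 nudge.py path.dat
python3 -c "
from h import *
print(wr(manip.read_state()['eef_pos']))"
```

```text
clock: 9.8
eef_pos: [619.0, 74.9, 11.5]
eef_rot: [-3.142, 0.0, -0.181]
wrist_force: [-0.9, 0.1, -0.4]
finger_gap: 39.8
finger_force: 0.5
clock: 10.1
eef_pos: [622.2, 74.3, 11.3]
eef_rot: [3.141, 0.002, -0.181]
wrist_force: [-10.7, 1.9, 4.7]
finger_gap: 40.2
finger_force: 4.6
[-34.8  60. ]
```

The tub is against the back board. I back off and look.

Converted, -60 mm is -1.2, -10 mm is -0.2.

```bash
echo '[[-0.08,0,0,0,0,0],[-0.6,0,0,0,0,0],[-1.2,0,-0.2,0,0,0],[-1.6,0,-1.1,0,0,0],[-1.6,0,-2.1,0,0,0]]' > path.dat && python3 nudge.py path.dat
echo '[[0,0,-0.4,0,0,0],[0,0,-0.4,0,0,0]]' > path.dat && python3 nudge.py path.dat 0
python3 -c "
from h import *
shot(7)
print(wr(manip.read_state()['eef_pos']))"
```

```text
clock: 10.6
eef_pos: [541.4, 88.9, 116.5]
eef_rot: [3.141, 0.003, -0.18]
wrist_force: [0.6, 0.1, 0.4]
finger_gap: 40.1
finger_force: 0.0
clock: 10.8
eef_pos: [545.6, 88.8, 140.0]
eef_rot: [-3.14, -0.006, -0.181]
wrist_force: [-0.1, 0.2, 0.3]
finger_gap: 27.6
finger_force: 0.0
[-113.6   60.1]
```

View pics/w7.png

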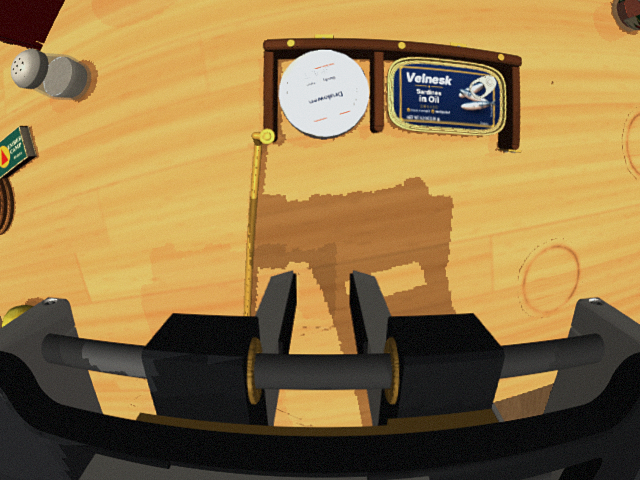

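Both are home: the tub at (323,93) in the narrow bay and the tin at (446,95). Next I plan the bar sweep.

```bash
python3 - <<'E'
from h import *
def wp(th,clr=0,s=140):
    e=12.5*abs(np.sin(th))+8*abs(np.cos(th)); v=np.array([-(9.5+3.2+e+clr),-s]); c,q=np.cos(-th),np.sin(-th)
    return np.array([-30,103])+[c*v[0]-q*v[1],q*v[0]+c*v[1]]
st=wp(1.67,15);print("start",st);tor(*st,140);tor(*st,9)
for th in np.r_[1.67,np.arange(1.6,-.05,-.1)]:
    d=wp(th)-st;print(round(th,2),"tool dx dy",round(d[0]),round(-d[1]))
E
```

```text
start [-165.25783316  157.59537252]
to (np.float64(511.495894480606), np.float64(193.90363048110436), 140, np.float64(-0.182)) -> [-51.6 -97.6  -2.5] [-0.001 -0.003  0.001]
to (np.float64(511.495894480606), np.float64(193.90363048110436), 9, np.float64(-0.182)) -> [-52.  -97.4 128.5] [-0.001 -0.003  0.001]
1.67 tool dx dy -1 15
1.6 tool dx dy -4 25
1.5 tool dx dy -6 39
1.4 tool dx dy -7 52
1.3 tool dx dy -7 66
1.2 tool dx dy -5 80
1.1 tool dx dy -2 94
1.0 tool dx dy 3 107
0.9 tool dx dy 9 120
0.8 tool dx dy 16 133
0.7 tool dx dy 25 144
0.6 tool dx dy 34 155
0.5 tool dx dy 46 165
0.4 tool dx dy 58 174
0.3 tool dx dy 71 181
0.2 tool dx dy 85 187
0.1 tool dx dy 99 192
-0.0 tool dx dy 115 195
```

Converted, 115 mm is 2.3, -98 mm is -1.96.

```bash
echo '[[-0.44,-0.84,0,0,0,0],[-0.88,-1.68,0,0,0,0],[-1.04,-1.96,0.5,0,0,0],[-1.04,-1.96,1.4,0,0,0],[-1.04,-1.96,2.3,0,0,0]]' > path.dat && python3 nudge.py path.dat 0
echo '[[0,0,0.22,0,0,0],[0,0,0.22,0,0,0]]' > path.dat && python3 nudge.py path.dat
python3 -c "
from h import *
print(wr(manip.read_state()['eef_pos']));tor(-165,157.6,9)"
```

```text
clock: 11.35
eef_pos: [509.7, 194.8, 18.8]
eef_rot: [3.141, 0.0, -0.18]
wrist_force: [0.2, 0.0, -1.1]
finger_gap: 0.6
finger_force: 0.0
clock: 11.55
eef_pos: [509.6, 193.9, 8.6]
eef_rot: [3.14, 0.004, -0.181]
wrist_force: [0.7, 0.4, 0.1]
finger_gap: 0.5
finger_force: 0.0
[-167.1  157.2]
to (np.float64(511.75030674515006), np.float64(193.86151452975156), 9, np.float64(-0.182)) -> [ 2.1 -0.4 -0.4] [0.002 0.004 0.001]
```

```bash
echo '[[0,0.2,0,0,0,0],[-0.06,0.48,0,0,0,0],[-0.08,0.78,0,0,0,0],[-0.1,1.04,0,0,0,0],[-0.1,1.32,0,0,0,0]]' > path.dat && python3 nudge.py path.dat
echo '[[0.04,0.28,0,0,0,0],[0.1,0.56,0,0,0,0],[0.2,0.82,0,0,0,0],[0.32,1.08,0,0,0,0],[0.46,1.34,0,0,0,0]]' > path.dat && python3 nudge.py path.dat
python3 -c "
from h import *
p=manip.read_state()['eef_pos'];q=wr(p);print(q,'rel start',q-[-165.3,157.6])"
```

```text
clock: 12.05
eef_pos: [493.8, 129.0, 11.1]
eef_rot: [-3.141, -0.001, -0.182]
wrist_force: [-0.3, 1.0, 0.4]
finger_gap: 0.3
finger_force: 0.3
clock: 12.55
eef_pos: [504.8, 59.1, 10.4]
eef_rot: [-3.142, 0.0, -0.181]
wrist_force: [0.2, 1.4, -0.1]
finger_gap: 0.6
finger_force: 0.2
[-147.4   23.8] rel start [  17.9 -133.8]
```

Converted, 54 mm is 1.08, 48 mm is 0.96.

```bash
echo '[[0.16,0.22,0,0,0,0],[0.34,0.44,0,0,0,0],[0.56,0.64,0,0,0,0],[0.82,0.82,0,0,0,0],[1.08,0.96,0,0,0,0]]' > path.dat && python3 nudge.py path.dat
echo '[[0.26,0.12,0,0,0,0],[0.54,0.22,0,0,0,0],[0.72,0.26,0,0,0,0],[0.8,0.28,0,0,0,0]]' > path.dat && python3 nudge.py path.dat
python3 -c "
from h import *
q=wr(manip.read_state()['eef_pos']);print(q,'rel start',q-[-165.3,157.6])"
```

```text
clock: 13.05
eef_pos: [549.8, 2.2, 10.4]
eef_rot: [3.142, 0.0, -0.181]
wrist_force: [-0.4, 1.3, 0.6]
finger_gap: 0.7
finger_force: 0.2
clock: 13.45
eef_pos: [586.1, -18.1, 10.1]
eef_rot: [-3.142, 0.001, -0.182]
wrist_force: [-12.9, 5.6, 6.1]
finger_gap: 0.2
finger_force: 6.8
[-53.5 -37.4] rel start [ 111.8 -195. ]
```

Converted, -5 mm is -0.1, -60 mm is -1.2.

```bash
echo '[[0.02,0,0,0,0,0],[0.02,0,0,0,0,0],[-0.1,0,0,0,0,0],[-0.6,0,0,0,0,0],[-1.2,0,-0.4,0,0,0]]' > path.dat && python3 nudge.py path.dat
echo '[[-0.4,0,-0.9,0,0,0],[-0.6,0,-1.8,0,0,0],[-0.6,0,-2.4,0,0,0],[-0.6,0,-2.4,0,0,0]]' > path.dat && python3 nudge.py path.dat
python3 -c "
from h import *
shot(8)
print(wr(manip.read_state()['eef_pos']))"
```

```text
clock: 13.95
eef_pos: [524.6, -6.5, 28.6]
eef_rot: [3.141, 0.004, -0.181]
wrist_force: [0.7, -0.3, 0.0]
finger_gap: 0.6
finger_force: 0.0
clock: 14.35
eef_pos: [498.6, -1.3, 154.7]
eef_rot: [-3.141, -0.008, -0.181]
wrist_force: [0.0, -1.4, -1.1]
finger_gap: 0.5
finger_force: 0.0
[-143.5  -36.9]
```

View pics/w8.png

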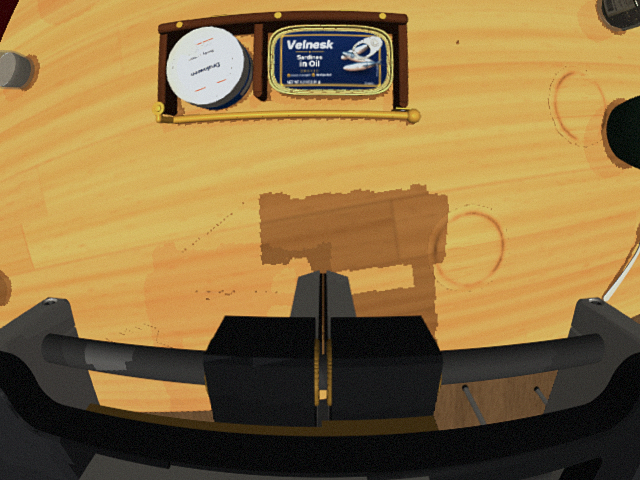

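The bar lies across both bays with its ball at (414,116). The tub and tin are inside. One numeric check before I hand in.

```bash
python3 - <<'E'
from h import *
print("tip",wr(wplane(8,414,116,17)),"rod near hinge",wr(wplane(8,180,117,17)),"tub",wr(wplane(8,208,66,41)),"tin",wr(wplane(8,329,60,25)))
E
```

```text
tip [ -41.1 -114.4] rod near hinge [-39.2  89.4] tub [-0.9 55.8] tin [  3.7 -41.4]
```

```bash
python3 -c "
from cell import manip
print(manip.sign_off())"
```

```text
the job is handed in; nothing more can be done
None
```

The tin and tub are slid home against the back board, the brass bar is shut across the front, and the job is handed in at about 14.4 s on the clock; the judge's result was not shown.

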